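# Load the spool hub onto the winder's drive studs

## Robot

A 6-joint arm with a two-finger parallel gripper is mounted at the origin on the work surface. World frame = base frame: x ahead of the robot, y to its left, z up, the work surface at z = 0. Lengths are in m, angles in rad, forces in N, time in s.
With the tool pointing down it reaches from about 0.4 to 0.825 m from the base axis. Payload 7 kg.
Tool frame: the origin (TCP) lies at the very end of the fingers, on their centre line; the grasp point (between the pads) lies 19 mm behind it; z points along the fingers, y is the direction in which the jaws open and shut (so a half turn about z gives the same grasp; the last joint's range is limited). The gripper opens to 88 mm and grips with 3 to 60 N. Pads are 19 mm wide; open, the fingers measure 130 mm over their backs; the gripper's body (78 mm by 193 mm) begins 47 mm behind the grasp point.
Start: joints at [1.397, 0.359, 0.012, 0, -1.224, -0.288], TCP at [0.301, 0.604, 0.227] pointing down, gripper open.
Joint ranges: [-3.07, 3.07], [-1.43, 2.12], [-1.02, 1.25], [-3.03, 1.67], [-3.05, -0], [-3.03, 3.03]. Speed limits (rad/s): [2.39, 2.39, 3.01, 3.14, 3.14, 3.14].

## Interface

Orientations are given as [roll, pitch, yaw] about the fixed x, y, z axes, in that order (R = Rz(yaw) Ry(pitch) Rx(roll)).
In Python, from workcell import sense, camera, finish_job, find_in, silhouettes gives the robot as it stands.
- The arm moves only by the tool arm_command, never from a script. Its argument "series" is a list of rows, each a list of 3 entries, a list of its own where there are three numbers: the gripper command: -1 is fully open, 1 is shut, values between are in proportion, then the shift along the tool's x, y, z in cm, then the turn about the tool's z in rad. A call has exactly 8 rows; each row is the pose to reach, as a shift and turn from the pose commanded when the call began, along the tool's axes at that moment; what a row does not reach only later rows make up. A row lasts 1/12 s, in which the tool goes at most 41.7 mm and 7.16 degrees, less where a joint would pass 70% of its speed; a pose out of reach is approached as far as the arm can. A call with a gripper value outside its range is refused whole. The fingers move at their own pace and stop on an object; "force" is the grip in N (left out, the last holds). Time passes only in rows, so rows that repeat a pose let the fingers close, or fill a call up. It gives the time, the measured TCP pose, the force and the opening at its end, in the units of the state.
- sense(): the state, without advancing time (a new reading comes with each control period).
- camera(name): name is "scene" or "top" or "wrist"; returns a dict with "img" (384x512x3 uint8, blue, green, red), "z_map" (384x512 float32, m along the optical axis (not along the pixel's ray), 0 where there is no reading), "fx", "fy", "cx", "cy" (pixels), "eye" and "orientation" of the camera in the world; the wrist camera has in their place "tool_from_camera" (4x4, takes a point from camera to tool coordinates, whose origin is the TCP and whose axes are the flange's). Camera axes: x right, y down, z forward; pixel columns grow to the right and rows downward; lengths in m; the calibration is good to about 2 mm. A picture is of the moment at which its call begins: read the wrist's pose just before it.
- finish_job(): hands the job in, once; it reports no verdict.
Trained networks look in the newest picture that a camera, given by its name, has taken for a name from the list of things; names that differ only in an ending like _2 or _b are one class to them, and where a whole thing is asked for, a point or a joint stands for the part that bears it (a point fixed in the world has none). Each returns a list of dicts, best first, with "conf" (0 to 1); they miss things now and then, are a little off and sometimes report something else, mostly with a low value. They report only what shows in the picture. A call takes as long as a camera call.
- find_in(camera, thing): "location" ([x, y, z] in m, in world coordinates, good to about 4 mm: the middle of the surface that is visible of it).
- silhouettes(camera, thing): "mask" (384x512 bool, what is visible of it).
The state is a dict: "t": time; "qpos": joint angles; "dq": joint speeds; "tau": joint torques, N m; "tcp_pos": TCP position; "orientation": TCP orientation; "ft_force": force on the tool from outside, world axes, zero at the start; "torque": the same for the moment, N m; "finger_gap": finger opening in m.
Only numpy, scipy, OpenCV 4.12 (cv2) and the standard library are available. Lean on these libraries where they do the work, as an engineer would, in place of code of your own. Each camera call takes 0.05 s, during which the arm holds its last target.

## Task

Take the yellow spool hub with the upright core and slip it over the spindle of the bench winder. Turn it until its four flange holes find the four drive studs, then slide it fully home, flat on the drive plate, without forcing it, and let go. Leave the other parts on the shelf where they are.

Things in the scene. Friction and masses are not known exactly. Their poses are not given: they have to be found in the camera images.
- hub_center (a point): Yellow plastic spool hub, loose, about 110 g, standing flange down on the shelf: an upright round core, 40 mm in diameter, with a 17 mm bore right through, on a round flange 90 mm in diameter and 7 mm thick at its foot; 52 mm tall in all. This point is on its axis, half-way up (26 mm above the underside); z is the axis, up. Grip it by the core, from above.
- hub: The same spool hub; origin on its axis at the underside. Four through holes, 9.5 mm in diameter, pierce the flange outside the core, 33.5 mm from the axis, on the hub's own +x, +y, -x and -y axes.
- winder: Housing of the bench winder, fixed to the shelf: a low grey box 170 mm (its x) by 140 mm (its y) by 50 mm high, with knob, toggle and blank counter window on a black strip along its -x edge. Origin at the centre of its underside; the upright spindle's axis lies 25 mm from it along its +x.
- winder_seat (a point): Fixed point on the winder's spindle axis at the upper face of its drive plate (a black anodised disc 100 mm in diameter, face 66 mm above the shelf). z is up; x and y follow the housing and tell nothing of the plate's angle. Four steel studs, 6 mm thick, 10 mm tall, tips bevelled, stand on the plate 90 degrees apart, 33.5 mm from the axis: a hub resting on them is 10 mm above the plate.
- spindle_top (a point): Top of the winder's steel spindle: 15 mm in diameter, 46 mm tall above the plate, its top 11 mm tapering to 6 mm. Plate, spindle and studs turn together and may stand at any angle, which is not reported (it can be seen, or felt with the hub). A brake holds the plate and slips at about 0.25 N m: a hub pressed down with more than about 10 N while being turned may drag the plate along.
- knob_cap: Blue aluminium knob cap, 38 mm in diameter, 23 mm tall; bystander. Origin at its underside.
- relay_socket: Black relay socket, 78 x 38 x 32 mm; bystander. Origin at its underside.
- panel_switch: Chrome panel switch with a black body, lying, about 65 mm long, 20 mm high; bystander. Origin at its underside.
- flange_disc: Loose yellow spool cheek, a flat plain ring 80 mm in diameter and 5 mm thick without core or stud holes; bystander. Origin at its underside.
- small_spool: Small black empty spool, 50 mm in diameter, 40 mm tall; bystander. Origin at its underside.
- heat_sink: Finned aluminium heat sink, 50 x 50 x 25 mm; bystander. Origin at its underside.
- screwdriver: Grey-handled screwdriver, 170 mm long, lying; bystander. Origin under its middle.

How it is judged:
At the end, for the whole second after the job is handed in: The spool hub sits on the winder, core up: its underside within 2 mm of the drive plate's face (so all four studs are through the flange holes), its axis within 3 mm of the spindle's and within 0.05 rad of upright, at rest and released (z of hub in the frame of winder_seat between -0.003 and 0.002 m and horizontal distance between hub and winder_seat below 0.003 m and angle between hub's own z axis and vertical below 0.05 rad and linear speed of hub below 0.02 m/s and angular speed of hub below 0.2 rad/s); the robot touches nothing.
It fails at once if the hub is forced against the winder (more than 40 N) (contact force between hub and winder above 40 N).
It fails at once if the robot bumps or presses the winder itself (more than 25 N) (contact force between the arm and winder above 25 N).
It fails at once if another part on the shelf is shifted by more than 20 mm (distance of any of knob_cap, relay_socket, panel_switch, flange_disc, small_spool, heat_sink, screwdriver from where it was at the start of the episode above 0.02 m).
It also fails if it takes over 67 s, if anything falls off the work surface, if the arm or the gripper's body presses on something with over 40 N, if the wrist force passes 120 N, or if a joint passes its speed limit or range.

## Working session

There is one attempt and no reset: what is moved stays moved. The work goes in short steps, Python scripts to look and compute and a tool call to move; the robot and the scene stay as the last step left them, time stands still between calls to the robot, and variables do not carry over. Pictures are saved under pics/ and viewed, and the job is handed in when it is done.

Besides the shell and the picture viewer there is one more tool, called after "Emit:" as name([rows], argument=value, ...), one row to a line, values as JSON. arm_command: Moves the arm, as the interface text tells. Its arguments: {"type":"object","properties":{"series":{"type":"array","items":{"type":"array"}},"force":{"type":"number"}},"required":["series"]}

```bash
ls; mkdir -p pics
python3 - <<'E'
from workcell import sense,camera,find_in
import cv2
s=sense();print(s)
for n in ["scene","top","wrist"]:
    c=camera(n);cv2.imwrite(f"pics/{n}0.png",c["img"])
    print(n,{k:c[k] for k in c if k not in("img","z_map")})
    for t in ["hub","winder","spindle_top"]:
        print(n,t,[(r["conf"],r["location"]) for r in find_in(n,t)][:3])
E
```

```text
pics
{'t': 0.0, 'qpos': array([ 1.39713642e+00,  3.59378530e-01,  1.10666054e-02, -3.66216409e-04,
       -1.22409144e+00, -2.88107881e-01]), 'dq': array([-5.18532111e-04,  1.05553152e-03, -4.73453459e-05,  8.37898407e-04,
        5.22754416e-04,  1.24694803e-03]), 'tau': array([ 4.02722644e-04, -5.82715666e+01,  2.93050128e+01,  6.99698657e+00,
        6.86248895e-03, -1.65653405e-04]), 'tcp_pos': array([0.30053042, 0.6038622 , 0.22562856]), 'orientation': array([ 3.13995402e+00, -1.26590151e-04, -4.61892399e-01]), 'ft_force': array([ 0.31610067, -0.36101716,  0.46047286]), 'torque': array([-0.04255951, -0.03641333,  0.01583003]), 'finger_gap': 0.08763124952432896}
scene {'fx': 389.83641265831534, 'fy': 389.83641265831534, 'cx': 250.3205923456874, 'cy': 194.01911703463378, 'eye': array([ 1.17625623, -0.40702967,  0.7636272 ]), 'orientation': array([-2.31769908,  0.00789319,  0.94477371])}
scene hub [(0.58, [0.5665, -0.223, 0.0074])]
scene winder [(0.71, [0.5701, 0.2159, 0.0491])]
scene spindle_top [(0.7, [0.5721, 0.2135, 0.0442])]
top {'fx': 415.29134165070514, 'fy': 415.29134165070514, 'cx': 256.1518421518526, 'cy': 192.18765108633036, 'eye': array([0.41108952, 0.01335972, 1.36669026]), 'orientation': array([-2.99690428, -0.03030899, -1.55151747])}
top hub [(0.81, [0.5472, -0.2166, 0.0074])]
top winder [(0.63, [0.5321, 0.2293, 0.0532])]
top spindle_top [(0.79, [0.5324, 0.2325, 0.0524])]
wrist {'fx': 279.5254681397869, 'fy': 279.5254681397869, 'cx': 257.1243072795933, 'cy': 186.53711818120817, 'tool_from_camera': array([[-2.28485950e-04, -9.68094979e-01, -2.50583439e-01,
         6.64074709e-02],
       [ 9.99999836e-01, -3.52801785e-04,  4.51185938e-04,
         6.76073967e-04],
       [-5.25197126e-04, -2.50583295e-01,  9.68094901e-01,
        -1.58057696e-01],
       [ 0.00000000e+00,  0.00000000e+00,  0.00000000e+00,
         1.00000000e+00]])}
wrist hub []
wrist winder []
wrist spindle_top []
```

View pics/scene0.png

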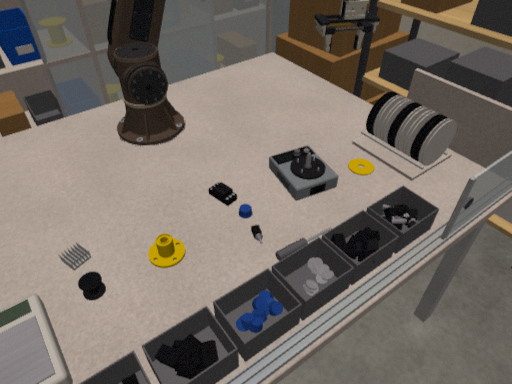

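View pics/top0.png

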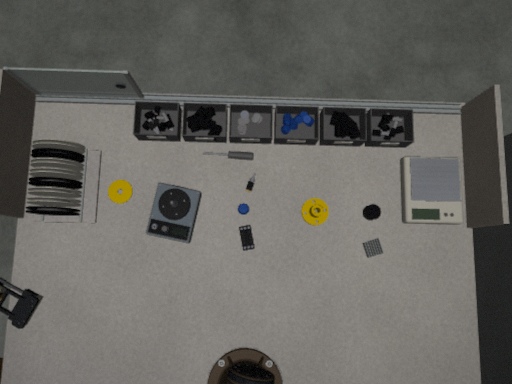

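The scene view shows the hub at about (167,250) and the winder at (303,170). In the top view the hub is at (316,211), the plate at (175,203), and the winder's black strip faces the robot. Next I'll measure both from depth.

```bash
cat > h.py <<'E'
import numpy as np,cv2
from scipy.spatial.transform import Rotation as R
from workcell import sense,camera,find_in,silhouettes
def T(p,o):
    M=np.eye(4);M[:3,:3]=R.from_euler('xyz',o).as_matrix();M[:3,3]=p;return M
def cam(n):
    if n=="wrist":
        s=sense();c=camera(n);M=T(s["tcp_pos"],s["orientation"])@c["tool_from_camera"]
    else:
        c=camera(n);M=T(c["eye"],c["orientation"])
    return c,M
def cloud(c,M):
    z=c["z_map"];v,u=np.indices(z.shape)
    P=np.stack([(u-c["cx"])/c["fx"]*z,(v-c["cy"])/c["fy"]*z,z],-1)@M[:3,:3].T+M[:3,3]
    P[z<=0]=np.nan
    return P
def ray(c,M,u,v,h):
    d=M[:3,:3]@np.array([(u-c["cx"])/c["fx"],(v-c["cy"])/c["fy"],1]);e=M[:3,3]
    return e+d*(h-e[2])/d[2]
def circ(p):
    A=np.c_[2*p,np.ones(len(p))];x=np.linalg.lstsq(A,(p**2).sum(1),rcond=None)[0]
    return x[:2],np.sqrt(x[2]+x[:2]@x[:2])
E
python3 - <<'E'
from h import *
for n in ["top","scene"]:
    c,M=cam(n);P=cloud(c,M)
    for t in ["hub","winder"]:
        m=silhouettes(n,t)
        if not m: print(n,t,"none");continue
        k=m[0]["mask"];q=P[k];q=q[~np.isnan(q[:,0])]
        print(n,t,m[0]["conf"],k.sum(),np.percentile(q[:,2],[1,10,50,90,99]).round(4))
        if t=="hub":
            a=q[(q[:,2]>.045)&(q[:,2]<.06)][:,:2];b=q[(q[:,2]<.012)][:,:2]
            print(len(a),a.mean(0),(a.max(0)+a.min(0))/2,np.ptp(a,0),(b.max(0)+b.min(0))/2,np.ptp(b,0))
        else:
            for lo,hi in[(.04,.055),(.058,.07),(.07,.08),(.1,.12)]:
                a=q[(q[:,2]>lo)&(q[:,2]<hi)][:,:2]
                if len(a)>1: print(lo,len(a),a.mean(0),(a.max(0)+a.min(0))/2,np.ptp(a,0), cv2.minAreaRect(a.astype(np.float32)))
    cv2.imwrite(f"pics/crop_{n}.png",np.hstack([cv2.resize(c["img"][v-40:v+40,u-40:u+40],(390,390),interpolation=cv2.INTER_CUBIC) for u,v in ([(175,208),(316,211)] if n=="top" else [(303,170),(167,250)])]))
E
```

```text
top hub 0.7 568 [-0.0029  0.0027  0.0077  0.0498  0.0552]
100 [ 0.5505232  -0.21956317] [ 0.55087473 -0.21884296] [0.0387845  0.03832272] [ 0.54901649 -0.21984564] [0.08677235 0.08767248]
top winder none
scene hub 0.74 935 [-0.0021  0.0029  0.006   0.0483  0.0515]
153 [ 0.55691225 -0.22303393] [ 0.55688563 -0.22298303] [0.04021371 0.03782745] [ 0.54482328 -0.22182579] [0.11324604 0.0893959 ]
scene winder 0.72 2370 [0.0077 0.0215 0.0477 0.0641 0.0968]
0.04 1071 [0.54520046 0.2187644 ] [0.53993797 0.23245182] [0.18922816 0.15742012] ((0.5398138761520386, 0.2355855405330658), (0.14166657626628876, 0.1701667457818985), 79.68952178955078)
0.058 598 [0.56478313 0.2280849 ] [0.54322028 0.23743369] [0.14072115 0.1115861 ] ((0.5436745882034302, 0.24121634662151337), (0.09784470498561859, 0.14431644976139069), 61.145179748535156)
0.07 27 [0.56462682 0.22788066] [0.56251624 0.23101267] [0.0675079  0.06586626] ((0.5629482269287109, 0.23097017407417297), (0.05133124440908432, 0.05228491500020027), 63.84077453613281)
0.1 18 [0.56446893 0.22951884] [0.56477275 0.22940985] [0.01167771 0.01171445] ((0.5641302466392517, 0.22965064644813538), (0.009967086836695671, 0.01081676222383976), 74.2486572265625)
```

```bash
ls pics
```

```text
crop_scene.png
crop_top.png
scene0.png
top0.png
wrist0.png
```

View pics/crop_top.png

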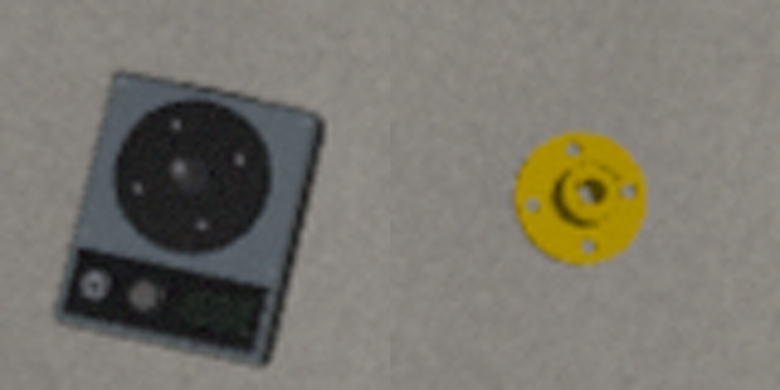

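View pics/crop_scene.png

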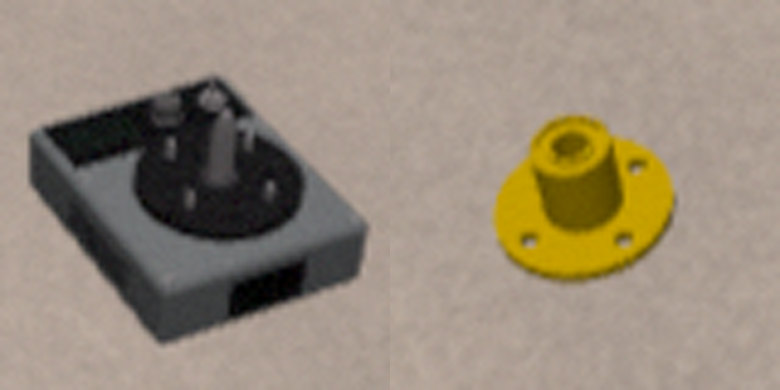

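Both parts and their hole and stud angles show clearly: four holes in the hub flange, four studs on the black plate. I'll go over the winder with the wrist camera first, since it's on the way.

Emit:
arm_command([
  [-1, [3, 1.6, -0.3], 0],
  [-1, [7, 3.75, -1], 0],
  [-1, [10.7, 5.7, -2], 0],
  [-1, [14.4, 7.7, -3], 0],
  [-1, [18.1, 9.7, -3], 0],
  [-1, [21.8, 11.7, -3], 0],
  [-1, [25.5, 13.7, -3], 0],
  [-1, [29.2, 15.6, -3], 0],
])

```text
t: 1.57
tcp_pos: [0.4886, 0.3393, 0.2571]
orientation: [-3.141, -0.0, -0.461]
ft_force: [0.2, 0.6, 0.2]
finger_gap: 0.0877
```

Emit:
arm_command([
  [-1, [3.7, 1.9, 0], 0],
  [-1, [7, 3.7, 0], 0],
  [-1, [9.5, 5, 0], 0],
  [-1, [11, 5.8, 0], 0],
  [-1, [11.2, 6, 0], 0],
  [-1, [11.2, 6, 0], 0],
  [-1, [11.2, 6, 0], 0],
  [-1, [11.2, 6, 0], 0],
])

```text
t: 2.23
tcp_pos: [0.561, 0.2382, 0.2566]
orientation: [-3.141, 0.0, -0.461]
ft_force: [0.2, 0.7, -0.1]
finger_gap: 0.0877
```

Run:
```python
from h import *
c,M=cam("wrist");s=sense();print(s["t"],s["tcp_pos"],s["orientation"],s["qpos"])
cv2.imwrite("pics/w1.png",c["img"]);P=cloud(c,M)
np.savez("w1.npz",P=P,img=c["img"],M=M,k=[c["fx"],c["fy"],c["cx"],c["cy"]])
h=P[...,2]
print([ (lo,int(((h>lo)&(h<lo+.005)).sum())) for lo in np.arange(0,.125,.005).round(3)])
for lo,hi in[(.045,.055),(.062,.07),(.072,.08),(.1,.12)]:
    m=(h>lo)&(h<hi); q=P[m][:,:2]; print(lo,len(q),q.mean(0),(q.max(0)+q.min(0))/2,np.ptp(q,0),np.median(P[m][:,2]))
```

```text
2.2833 [0.56094557 0.23838285 0.25667436] [-3.14131313e+00 -1.78841965e-05 -4.60530526e-01] [ 7.21909235e-01  2.34070023e-01 -9.37324327e-02 -9.43237105e-05
 -1.24272839e+00  3.88386949e-01]
[(np.float64(0.0), 41686), (np.float64(0.005), 1513), (np.float64(0.01), 3688), (np.float64(0.015), 1159), (np.float64(0.02), 1187), (np.float64(0.025), 530), (np.float64(0.03), 1618), (np.float64(0.035), 533), (np.float64(0.04), 670), (np.float64(0.045), 3563), (np.float64(0.05), 4480), (np.float64(0.055), 621), (np.float64(0.06), 1155), (np.float64(0.065), 4274), (np.float64(0.07), 742), (np.float64(0.075), 264), (np.float64(0.08), 40), (np.float64(0.085), 34), (np.float64(0.09), 31), (np.float64(0.095), 19), (np.float64(0.1), 48), (np.float64(0.105), 49), (np.float64(0.11), 36), (np.float64(0.115), 0), (np.float64(0.12), 0)]
0.045 8043 [0.57590113 0.24993189] [0.642883   0.36236137] [0.40388255 0.41226953] 0.05020850911298336
0.062 5256 [0.58479084 0.24897416] [0.65608822 0.37047509] [0.3642961  0.37266038] 0.06586400537704115
0.072 825 [0.75433653 0.34138993] [0.67987122 0.3735198 ] [0.30976873 0.34777998] 0.0745337466388698
0.1 133 [0.56032584 0.23356058] [0.55926623 0.23403428] [0.0144595  0.01444561] 0.10653460806191956
```

View pics/w1.png

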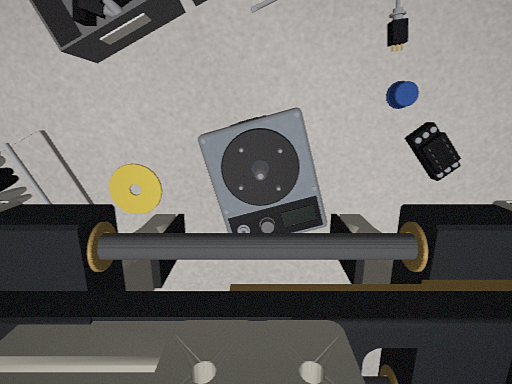

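The wrist view shows the plate at about (261,166), the spindle tip at (261,176), and studs near (239,151), (281,151), (240,187) and (280,187). I'll zoom in and measure.

Run:
```python
from h import *
d=np.load("w1.npz");img=d["img"];P=d["P"];h=P[...,2]
cv2.imwrite("pics/w1z.png",cv2.resize(img[120:215,210:310],(800,760),interpolation=cv2.INTER_CUBIC))
near=np.hypot(P[...,0]-.562,P[...,1]-.234)<.056
m=near&(h>.0635)&(h<.0685);q=P[m][:,:2]
hull=cv2.convexHull(q.astype(np.float32))[:,0];print("plate",circ(hull),len(q))
m=near&(h>.09);q=P[m];print("spin",len(q),q[:,:2].mean(0),(q[:,:2].max(0)+q[:,:2].min(0))/2)
m=near&(h>.071)&(h<.085)
n,l,st,ce=cv2.connectedComponentsWithStats(m.astype(np.uint8))
for i in range(1,n):
    if st[i,4]>2: print(st[i],ce[i],P[l==i].mean(0))
```

```text
plate (array([0.55920406, 0.23395672]), np.float64(0.049696016883195956)) 4467
spin 52607 [0.57841019 0.22518387] [0.56082177 0.23169577]
[239 148   5   5  20] [241.25 149.75] [0.59117477 0.243849   0.07461888]
[278 148   5   6  20] [280.  150.5] [0.56941662 0.20207237 0.07477315]
[255 163  11   5  21] [259.76190476 164.66666667] [0.56510888 0.23167114 0.07701095]
[239 185   5   5  20] [241.05 187.1 ] [0.54956697 0.26555631 0.07456799]
[277 186   4   5  18] [278.5        187.77777778] [0.52787737 0.22375141 0.07481954]
```

View pics/w1z.png

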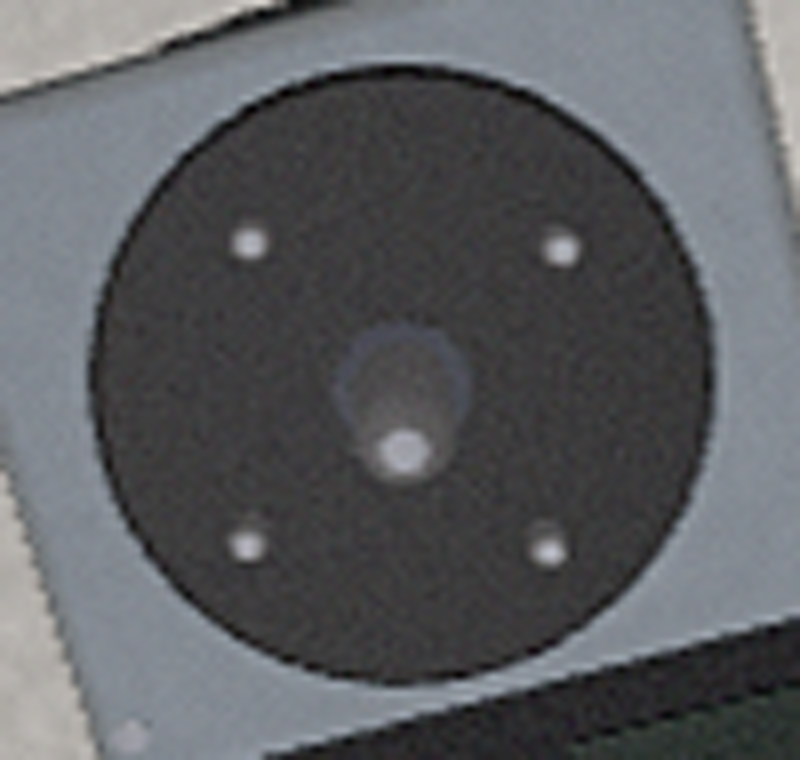

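Emit:
arm_command([
  [-1, [1.3, 2.7, 0], 0],
  [-1, [3, 6.4, 0], 0],
  [-1, [4.75, 10.1, 0], 0],
  [-1, [6.5, 13.8, 0], 0],
  [-1, [8.2, 17.5, 0], 0],
  [-1, [10, 21.2, 0], 0],
  [-1, [11.7, 24.9, 0], 0],
  [-1, [13.5, 28.6, 0], 0],
])

```text
t: 2.95
tcp_pos: [0.5545, -0.0795, 0.2571]
orientation: [-3.141, -0.001, -0.46]
ft_force: [0.6, 0.3, 0.0]
finger_gap: 0.0876
```

Emit:
arm_command([
  [-1, [1.7, 3.7, 0], 0],
  [-1, [3.4, 7.2, 0], 0],
  [-1, [4.9, 10.2, 0], 0],
  [-1, [5.7, 12.1, 0], 0],
  [-1, [6, 12.8, 0], 0],
  [-1, [6, 12.8, 0], 0],
  [-1, [6, 12.8, 0], 0],
  [-1, [6, 12.8, 0], 0],
])

```text
t: 3.62
tcp_pos: [0.5518, -0.2187, 0.2567]
orientation: [-3.141, -0.0, -0.46]
ft_force: [-0.3, 0.7, -0.1]
finger_gap: 0.0874
```

Run:
```python
from h import *
d=np.load("w1.npz")
c,M=cam("wrist");s=sense();print(s["t"],s["tcp_pos"],s["orientation"],s["qpos"])
print("tip",ray(c,d["M"],260.5,176.2,.112))
img=c["img"];cv2.imwrite("pics/w2.png",img);P=cloud(c,M);h=P[...,2]
np.savez("w2.npz",P=P,img=img,M=M)
f=find_in("wrist","hub");print([(r["conf"],r["location"]) for r in f][:2])
g=silhouettes("wrist","hub")[0]["mask"]
vs,us=np.where(g);u0,u1,v0,v1=us.min()-8,us.max()+8,vs.min()-8,vs.max()+8;print(u0,u1,v0,v1)
cv2.imwrite("pics/w2z.png",cv2.resize(img[v0:v1,u0:u1],None,fx=7,fy=7,interpolation=cv2.INTER_CUBIC))
k=(img[...,0]<.5*img[...,2])&(img[...,2]>60)
hsv=cv2.cvtColor(img,cv2.COLOR_BGR2HSV);y=((hsv[...,1]>120)&(abs(hsv[...,0].astype(int)-26)<10)&(np.indices(h.shape)[0]<230)&(np.hypot(P[...,0]-.551,P[...,1]+.22)<.06)).astype(np.uint8)
m=(y>0)&(h<.012);q=P[m][:,:2];hu=cv2.convexHull(q.astype(np.float32))[:,0];print("flange",circ(hu))
m=(y>0)&(h>.048)&(h<.058);q=P[m];hu=cv2.convexHull(q[:,:2].astype(np.float32))[:,0];print("core",len(q),circ(hu),np.median(q[:,2]))
cs,hi=cv2.findContours(y,cv2.RETR_CCOMP,cv2.CHAIN_APPROX_NONE)
for i,cc in enumerate(cs):
    if len(cc)>5:
        mm=cv2.moments(cc)
        if mm["m00"]>3:
            u,v=mm["m10"]/mm["m00"],mm["m01"]/mm["m00"];print(hi[0][i][3],mm["m00"],u,v,ray(c,M,u,v,.0055),ray(c,M,u,v,.052))
```

```text
3.6667 [ 0.55183497 -0.21865809  0.2567194 ] [-3.14136479e+00 -1.94969683e-04 -4.60049681e-01] [-4.83164997e-02  2.07489672e-01 -1.28180760e-01 -1.38536873e-04
 -1.23485603e+00  1.15910882e+00]
tip [0.55883912 0.23421534 0.112     ]
[(0.69, [0.5582, -0.2235, 0.0042])]
219 296 122 197
flange (array([ 0.55184334, -0.21989871]), np.float64(0.044266134552482544))
core 569 (array([ 0.55171539, -0.22023838]), np.float64(0.01983611433372287)) 0.050731465345841
-1 110.0 410.8848484848484 225.99393939393937 [ 0.35144061 -0.38965554  0.0055    ] [ 0.38092932 -0.37365945  0.052     ]
8 4.0 413.0 227.5 [ 0.34753269 -0.39181908  0.0055    ] [ 0.37746547 -0.37557715  0.052     ]
8 4.0 413.5 224.0 [ 0.35282361 -0.39440157  0.0055    ] [ 0.38215517 -0.37786619  0.052     ]
8 4.0 410.0 224.5 [ 0.35446009 -0.38921929  0.0055    ] [ 0.3836057  -0.37327277  0.052     ]
-1 106.5 103.78560250391236 225.99374021909233 [0.56577155 0.04206245 0.0055    ] [0.57090558 0.00900189 0.052     ]
-1 2767.5 257.2599217103282 159.59126769045469 [ 0.55276119 -0.22034157  0.0055    ] [ 0.55937361 -0.22358484  0.052     ]
32 39.0 270.05128205128204 178.06410256410257 [ 0.5192054  -0.22511725  0.0055    ] [ 0.5296308  -0.22781785  0.052     ]
32 40.5 238.97119341563783 173.05761316872426 [ 0.54674885 -0.18686626  0.0055    ] [ 0.55404446 -0.19391336  0.052     ]
32 64.0 257.09375 162.5 [ 0.54898603 -0.21819402  0.0055    ] [ 0.55602741 -0.22168131  0.052     ]
32 44.5 276.0074906367041 146.7453183520599 [ 0.55751809 -0.25322579  0.0055    ] [ 0.56358997 -0.25273238  0.052     ]
32 47.0 243.95744680851064 141.56382978723406 [ 0.58497399 -0.21476664  0.0055    ] [ 0.58792603 -0.21864339  0.052     ]
```

View pics/w2z.png

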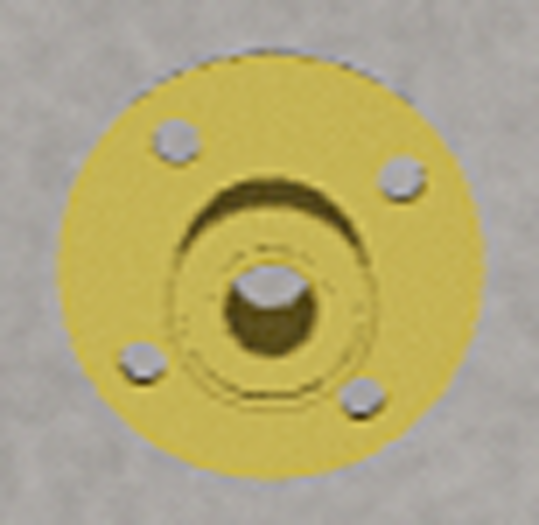

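Hub axis (0.552, −0.220) with hole angle 0.158 rad. Spindle axis (0.5593, 0.2340) with stud angle 0.305 rad. Radii come out at 33.2–33.6 mm, as they should. Now descend to grip the core.

Emit:
arm_command([
  [-1, [0.08, 0.1, 3], 0],
  [-1, [0.08, 0.1, 7], 0],
  [-1, [0.08, 0.1, 11], 0],
  [-1, [0.08, 0.1, 15], 0],
  [-1, [0.08, 0.1, 18], 0],
  [-1, [0.08, 0.1, 20], 0],
  [-1, [0.08, 0.1, 21], 0],
  [-1, [0.08, 0.1, 21], 0],
])

```text
t: 4.43
tcp_pos: [0.5506, -0.2206, 0.0444]
orientation: [3.14, 0.004, -0.461]
ft_force: [-0.6, -0.1, 0.1]
finger_gap: 0.0874
```

Run:
```python
from h import *
s=sense();print(s["t"],s["tcp_pos"],s["orientation"],s["ft_force"])
```

```text
4.4333 [ 0.55059204 -0.22055451  0.044385  ] [ 3.14018392  0.00380545 -0.46105018] [-0.565575   -0.0798394   0.10174467]
```

Emit:
arm_command([
  [-1, [0, 0, 1.2], 0],
  [-1, [0, 0, 2.3], 0],
  [-1, [0, 0, 3.0], 0],
  [-1, [0, 0, 3.2], 0],
  [-1, [0, 0, 3.2], 0],
  [-1, [0, 0, 3.2], 0],
  [-1, [0, 0, 3.2], 0],
  [-1, [0, 0, 3.2], 0],
])

```text
t: 5.1
tcp_pos: [0.5522, -0.2214, 0.0152]
orientation: [-3.141, -0.001, -0.462]
ft_force: [1.0, -0.7, -0.3]
finger_gap: 0.0879
```

Emit:
arm_command([
  [0.2, [0, 0, 0], 0],
  [0.3, [0, 0, 0], 0],
  [1, [0, 0, 0], 0],
  [1, [0, 0, 0], 0],
  [1, [0, 0, 0], 0],
  [1, [0, 0, 0], 0],
  [1, [0, 0, 0], 0],
  [1, [0, 0, 0], 0],
], force=20)

```text
t: 5.77
tcp_pos: [0.5519, -0.2213, 0.0146]
orientation: [-3.142, -0.0, -0.462]
ft_force: [0.7, 0.3, 0.6]
finger_gap: 0.0397
```

Gripped at 39.7 mm, as expected for a 40 mm core. Lift.

Emit:
arm_command([
  [1, [0, 0, -1.5], 0],
  [1, [0, 0, -4.5], 0],
  [1, [0, 0, -8], 0],
  [1, [0, 0, -11.5], 0],
  [1, [0, 0, -14], 0],
  [1, [0, 0, -15.3], 0],
  [1, [0, 0, -15.5], 0],
  [1, [0, 0, -15.5], 0],
])

```text
t: 6.43
tcp_pos: [0.552, -0.2212, 0.1701]
orientation: [-3.141, -0.001, -0.462]
ft_force: [0.0, 0.5, -1.7]
finger_gap: 0.0394
```

Run:
```python
from h import *
s=sense();print(s["t"],s["tcp_pos"],s["orientation"],s["ft_force"],s["finger_gap"])
for n in ["scene","wrist"]:
    c,M=cam(n);cv2.imwrite(f"pics/l_{n}.png",c["img"])
```

```text
6.4333 [ 0.55197636 -0.22122577  0.17013778] [-3.14069772e+00 -1.34063405e-03 -4.61947571e-01] [ 0.03822007  0.50860818 -1.7083062 ] 0.03935697556423476
```

View pics/l_wrist.png

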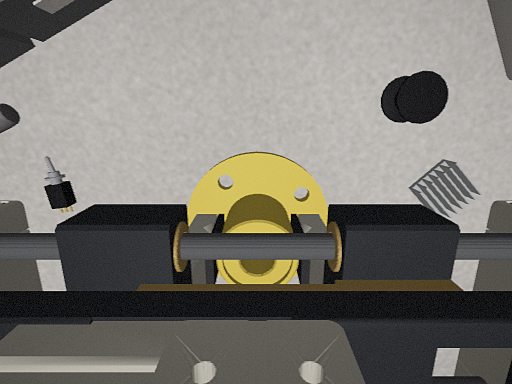

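View pics/l_scene.png

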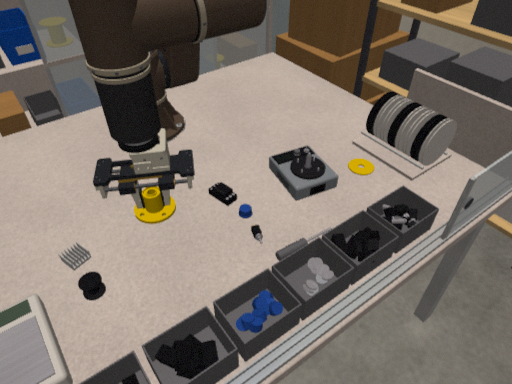

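The hub hangs upright in the jaws. The wrist view shows two flange holes at (226,181) and (301,193), so I'll use them for the hub's in-hand pose.

```bash
cat > inhand.py <<'E'
from h import *
def inhand(pic=None):
    c=camera("wrist");img=c["img"]
    if pic: cv2.imwrite(pic,img)
    Mt=c["tool_from_camera"];P=cloud(c,Mt)
    hsv=cv2.cvtColor(img,cv2.COLOR_BGR2HSV);y=((hsv[...,1]>110)&(abs(hsv[...,0].astype(int)-26)<10)).astype(np.uint8)
    y[205:]=0;y[:,:170]=0;y[:,350:]=0
    m=(y>0)&(abs(P[...,2]-.0076)<.006)
    print("flange tool z",np.nanmedian(P[m][:,2]),m.sum())
    zt=float(np.nanmedian(P[m][:,2])) 
    # outer arc, at rim
    cs,hi=cv2.findContours(y,cv2.RETR_CCOMP,cv2.CHAIN_APPROX_NONE)
    H=[]
    for zz in (.0076,zt):
      H=[]
      for i,cc in enumerate(cs):
        a=cv2.contourArea(cc)
        if hi[0][i][3]>=0 and 30<a<600:
            mm=cv2.moments(cc);u,v=mm["m10"]/mm["m00"],mm["m01"]/mm["m00"]
            p=ray(c,Mt,u,v,zz+.0015);H.append(p[:2]);print(zz,"hole",a,u.__round__(1),v.__round__(1),p)
      big=max(cs,key=cv2.contourArea)[:,0];e=[]
      for u in np.unique(big[:,0]):
        v=big[big[:,0]==u][:,1].min()
        if v<198: e.append(ray(c,Mt,u,v,zz)[:2])
      print("rim circle",circ(np.array(e)))
      if len(H)==2:
        H=sorted(H,key=lambda p:p[1]);d=H[1]-H[0];mid=(H[0]+H[1])/2
        n=np.array([-d[1],d[0]])/np.linalg.norm(d);ctr=mid+n*np.linalg.norm(d)/2
        if ctr[0]<-.02 or abs(ctr[0])>.02: ctr=mid-n*np.linalg.norm(d)/2
        print("spacing",np.linalg.norm(d),"(47.4)","centre",ctr,"hole dirs",[np.arctan2(*(p-ctr)[::-1]) for p in H])
E
python3 -c "
from inhand import *
inhand()"
```

```text
flange tool z 0.00762626910754291 4855
0.0076 hole 150.0 300.3 192.4 [0.01938233 0.02757671 0.0091    ]
0.0076 hole 168.5 225.8 180.3 [ 0.02710904 -0.01845506  0.0091    ]
rim circle (array([0.00091668, 0.00079808]), np.float64(0.043717674983080046))
spacing 0.04667575197558201 (47.4) centre [0.0002298  0.00069747] hole dirs [np.float64(-0.6190925191495322), np.float64(0.9517038076453644)]
0.00762626910754291 hole 150.0 300.3 192.4 [0.01937494 0.02758094 0.00912627]
0.00762626910754291 hole 168.5 225.8 180.3 [ 0.02710287 -0.01845807  0.00912627]
rim circle (array([0.0009063, 0.0007981]), np.float64(0.043724607560817245))
spacing 0.0466830872137434 (47.4) centre [0.0002194  0.00069747] hole dirs [np.float64(-0.6190925191495322), np.float64(0.9517038076453644)]
```

In hand, the hub's angle is 0.157 rad, which agrees with the earlier 0.158, and it's centred within about 0.7 mm. Carry it over the spindle with a −0.148 tool turn.

Emit:
arm_command([
  [1, [-1, -2.1, 0], 0],
  [1, [-2.5, -5.2, 0], 0],
  [1, [-4.1, -8.6, 0], -0.03],
  [1, [-5.8, -12, 0], -0.06],
  [1, [-7.4, -15.4, 0], -0.09],
  [1, [-9, -18.8, 0], -0.12],
  [1, [-10.6, -22.2, 0], -0.148],
  [1, [-12.2, -25.5, 0], -0.148],
])

```text
t: 7.25
tcp_pos: [0.5552, 0.063, 0.1681]
orientation: [3.14, 0.002, -0.312]
ft_force: [0.8, -0.3, -0.5]
finger_gap: 0.0392
```

Run:
```python
from h import *
s=sense();p,o=s["tcp_pos"],s["orientation"];print(s["t"],p,o,s["finger_gap"])
d=np.array([.5590,.2348,p[2]])-p;print(R.from_euler('xyz',o).as_matrix().T@d*100)
```

```text
7.25 [0.5552475  0.06298035 0.1680714 ] [ 3.14000666e+00  1.87666982e-03 -3.11950674e-01] 0.039174548272831934
[ -4.91626802 -16.46787017  -0.01689169]
```

Emit:
arm_command([
  [1, [-1, -3.3, 0], 0],
  [1, [-2, -6.6, 0], 0],
  [1, [-3, -9.8, 0], 0],
  [1, [-4, -12.9, 0], 0],
  [1, [-4.7, -15.3, 0], 0],
  [1, [-5.1, -16.4, 0], 0],
  [1, [-5.1, -16.6, 0], 0],
  [1, [-5.1, -16.6, 0], 0],
])

```text
t: 7.92
tcp_pos: [0.5584, 0.2351, 0.168]
orientation: [3.139, 0.001, -0.313]
ft_force: [0.6, -0.6, -0.9]
finger_gap: 0.0392
```

Emit:
arm_command([
  [1, [0, 0, 0], 0],
  [1, [0, 0, 0], 0],
  [1, [0, 0, 0], 0],
  [1, [0, 0, 0], 0],
  [1, [0, 0, 0], 0],
  [1, [0, 0, 0], 0],
  [1, [0, 0, 0], 0],
  [1, [0, 0, 0], 0],
])

```text
t: 8.58
tcp_pos: [0.559, 0.2348, 0.1696]
orientation: [-3.142, -0.0, -0.314]
ft_force: [0.0, 0.5, -2.6]
finger_gap: 0.0392
```

Run:
```python
from inhand import *
s=sense();p,o=s["tcp_pos"],s["orientation"];print(s["t"],p,o,s["finger_gap"],s["ft_force"])
d=np.array([.5590,.2348,p[2]])-p;print(R.from_euler('xyz',o).as_matrix().T@d*100)
inhand("pics/w3.png")
c,M=cam("scene");cv2.imwrite("pics/s3.png",cv2.resize(c["img"][80:240,220:400],(720,640)[:2] if 0 else (675,600),interpolation=cv2.INTER_CUBIC))
```

```text
8.5833 [0.55895484 0.23483052 0.16963673] [-3.14150278e+00 -5.96427865e-05 -3.13943932e-01] 0.039156279625884284 [ 7.29132800e-04  4.81650660e-01 -2.63588361e+00]
[5.23748780e-03 1.50790779e-03 1.76858647e-07]
flange tool z 0.007654591620990761 4878
0.0076 hole 125.0 300.5 192.3 [0.01935489 0.02755765 0.0091    ]
0.0076 hole 145.0 225.7 180.4 [ 0.02692189 -0.01865017  0.0091    ]
rim circle (array([0.00102768, 0.00066658]), np.float64(0.043728147622199495))
spacing 0.0468233060622276 (47.4) centre [3.44779574e-05 6.70240513e-04] hole dirs [np.float64(-0.6230788766533194), np.float64(0.9477174501415772)]
0.007654591620990761 hole 125.0 300.5 192.3 [0.01933955 0.02756646 0.00915459]
0.007654591620990761 hole 145.0 225.7 180.4 [ 0.02690902 -0.01865645  0.00915459]
rim circle (array([0.00100617, 0.00066661]), np.float64(0.04374255797922991))
spacing 0.04683859794577345 (47.4) centre [1.28314979e-05 6.70273911e-04] hole dirs [np.float64(-0.6230788766533193), np.float64(0.9477174501415772)]
```

View pics/w3.png

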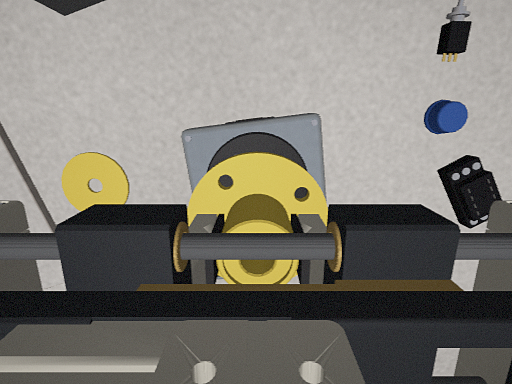

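View pics/s3.png

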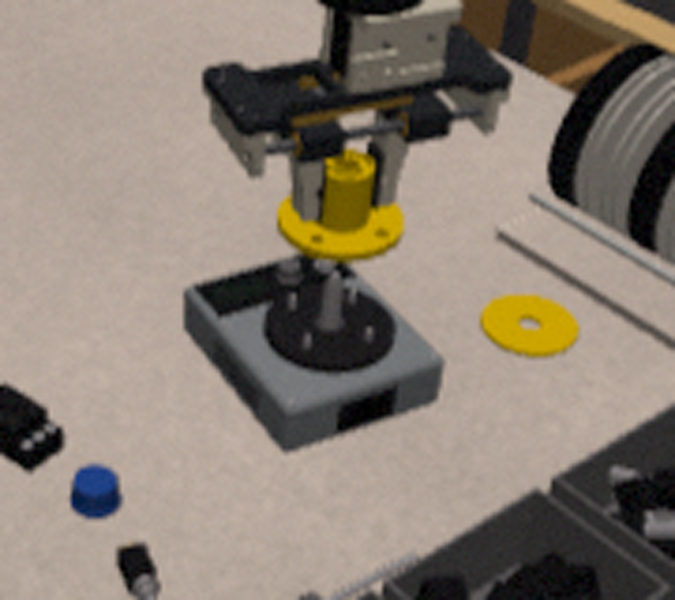

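The hub hangs over the spindle, at 0.309 against 0.305 rad for the studs. Lower it in steps and watch the force.

Emit:
arm_command([
  [1, [0, 0, 1], 0],
  [1, [0, 0, 2], 0],
  [1, [0, 0, 3], 0],
  [1, [0, 0, 3.8], 0],
  [1, [0, 0, 4.3], 0],
  [1, [0, 0, 4.7], 0],
  [1, [0, 0, 5], 0],
  [1, [0, 0, 5], 0],
])

```text
t: 9.35
tcp_pos: [0.5587, 0.2348, 0.1188]
orientation: [3.141, 0.001, -0.314]
ft_force: [0.1, 0.4, -1.0]
finger_gap: 0.0391
```

Emit:
arm_command([
  [1, [0, 0, 0.15], 0],
  [1, [0, 0, 0.3], 0],
  [1, [0, 0, 0.45], 0],
  [1, [0, 0, 0.6], 0],
  [1, [0, 0, 0.75], 0],
  [1, [0, 0, 0.9], 0],
  [1, [0, 0, 1.0], 0],
  [1, [0, 0, 1.0], 0],
])

```text
t: 10.02
tcp_pos: [0.5592, 0.235, 0.1095]
orientation: [-3.141, -0.0, -0.314]
ft_force: [3.1, -0.5, -1.2]
finger_gap: 0.0392
```

The bore has started over the taper, with 3 N of sideways force in +x. I'll yield about 0.8 mm that way and continue slowly.

Emit:
arm_command([
  [1, [0.04, -0.01, 0], 0],
  [1, [0.08, -0.02, 0], 0],
  [1, [0.08, -0.02, 0.1], 0],
  [1, [0.08, -0.02, 0.2], 0],
  [1, [0.08, -0.02, 0.3], 0],
  [1, [0.08, -0.02, 0.4], 0],
  [1, [0.08, -0.02, 0.5], 0],
  [1, [0.08, -0.02, 0.5], 0],
])

```text
t: 10.68
tcp_pos: [0.5596, 0.2348, 0.1043]
orientation: [3.141, 0.0, -0.314]
ft_force: [-0.2, -0.0, -1.2]
finger_gap: 0.0398
```

Emit:
arm_command([
  [1, [0, 0, 0.15], 0],
  [1, [0, 0, 0.3], 0],
  [1, [0, 0, 0.45], 0],
  [1, [0, 0, 0.6], 0],
  [1, [0, 0, 0.75], 0],
  [1, [0, 0, 0.9], 0],
  [1, [0, 0, 1.0], 0],
  [1, [0, 0, 1.0], 0],
])

```text
t: 11.35
tcp_pos: [0.5596, 0.2348, 0.0942]
orientation: [3.141, 0.0, -0.314]
ft_force: [-0.2, -0.7, -1.6]
finger_gap: 0.0393
```

Emit:
arm_command([
  [1, [0, 0, 0.1], 0],
  [1, [0, 0, 0.2], 0],
  [1, [0, 0, 0.3], 0],
  [1, [0, 0, 0.4], 0],
  [1, [0, 0, 0.5], 0],
  [1, [0, 0, 0.5], 0],
  [1, [0, 0, 0.5], 0],
  [1, [0, 0, 0.5], 0],
])

```text
t: 12.02
tcp_pos: [0.5598, 0.2349, 0.0896]
orientation: [-3.142, -0.0, -0.314]
ft_force: [0.3, 0.6, -1.8]
finger_gap: 0.0392
```

Emit:
arm_command([
  [1, [0, 0, 0.1], 0],
  [1, [0, 0, 0.2], 0],
  [1, [0, 0, 0.3], 0],
  [1, [0, 0, 0.3], 0],
  [1, [0, 0, 0.3], 0],
  [1, [0, 0, 0.3], 0],
  [1, [0, 0, 0.3], 0],
  [1, [0, 0, 0.3], 0],
])

```text
t: 12.68
tcp_pos: [0.5598, 0.2349, 0.0866]
orientation: [-3.142, -0.0, -0.314]
ft_force: [-0.2, 0.9, 0.1]
finger_gap: 0.0394
```

Run:
```python
from inhand import *
s=sense();print(s["tcp_pos"],s["ft_force"],s["torque"])
inhand("pics/w4.png")
```

```text
[0.55976754 0.23492584 0.08660977] [-0.24183024  0.90829487  0.09632701] [-0.02581241 -0.03814993  0.00842961]
flange tool z 0.007637294658640353 4896
0.0076 hole 130.5 300.5 192.2 [0.01937169 0.02756138 0.0091    ]
0.0076 hole 144.0 225.7 180.4 [ 0.02694844 -0.01866355  0.0091    ]
rim circle (array([0.00013796, 0.00067387]), np.float64(0.04453770177444783))
spacing 0.04684176534004737 (47.4) centre [4.76002201e-05 6.60539509e-04] hole dirs [np.float64(-0.6229323152583875), np.float64(0.9478640115365091)]
0.007637294658640353 hole 130.5 300.5 192.2 [0.01936121 0.0275674  0.00913729]
0.007637294658640353 hole 144.0 225.7 180.4 [ 0.02693966 -0.01866784  0.00913729]
rim circle (array([0.00012306, 0.0006739 ]), np.float64(0.04454772857176693))
spacing 0.046852216221779264 (47.4) centre [3.28152267e-05 6.60560187e-04] hole dirs [np.float64(-0.6229323152583877), np.float64(0.9478640115365089)]
```

View pics/w4.png

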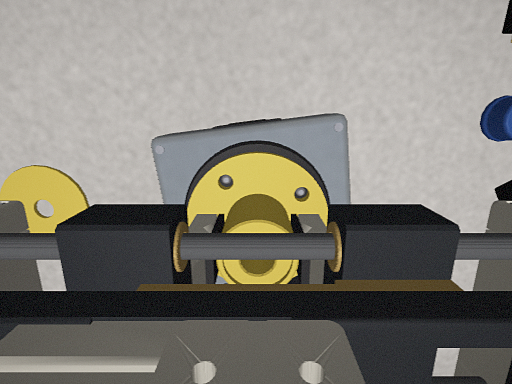

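Stud tips now show inside both visible holes at (226,181) and (301,193). The underside is already below stud-tip height with almost no force, so keep going down.

Emit:
arm_command([
  [1, [0, 0, 0.1], 0],
  [1, [0, 0, 0.2], 0],
  [1, [0, 0, 0.3], 0],
  [1, [0, 0, 0.4], 0],
  [1, [0, 0, 0.45], 0],
  [1, [0, 0, 0.5], 0],
  [1, [0, 0, 0.5], 0],
  [1, [0, 0, 0.5], 0],
])

```text
t: 13.4
tcp_pos: [0.5597, 0.2349, 0.0815]
orientation: [3.142, 0.0, -0.314]
ft_force: [-0.4, -0.2, 0.0]
finger_gap: 0.0395
```

Emit:
arm_command([
  [1, [0, 0, 0.03], 0],
  [1, [0, 0, 0.06], 0],
  [1, [0, 0, 0.09], 0],
  [1, [0, 0, 0.1], 0],
  [1, [0, 0, 0.1], 0],
  [1, [0, 0, 0.1], 0],
  [1, [0, 0, 0.1], 0],
  [1, [0, 0, 0.1], 0],
])

```text
t: 14.07
tcp_pos: [0.5598, 0.2349, 0.0806]
orientation: [-3.142, -0.0, -0.314]
ft_force: [0.2, -0.2, -1.3]
finger_gap: 0.0396
```

TCP is at 0.0806, so the underside is about at the plate face and no reaction shows. Let go, then rise straight up.

Emit:
arm_command([
  [0, [0, 0, 0], 0],
  [-0.2, [0, 0, 0], 0],
  [-0.4, [0, 0, 0], 0],
  [-0.5, [0, 0, 0], 0],
  [-0.5, [0, 0, 0], 0],
  [-0.5, [0, 0, 0], 0],
  [-0.5, [0, 0, 0], 0],
  [-0.5, [0, 0, 0], 0],
])

```text
t: 14.73
tcp_pos: [0.5598, 0.2349, 0.0806]
orientation: [3.142, 0.0, -0.314]
ft_force: [-0.7, 0.4, -0.8]
finger_gap: 0.0656
```

Emit:
arm_command([
  [-0.5, [0, 0, -0.5], 0],
  [-0.5, [0, 0, -2], 0],
  [-0.5, [0, 0, -5], 0],
  [-0.5, [0, 0, -8.5], 0],
  [-0.5, [0, 0, -12], 0],
  [-0.5, [0, 0, -15], 0],
  [-0.5, [0, 0, -17], 0],
  [-0.5, [0, 0, -18], 0],
])

```text
t: 15.4
tcp_pos: [0.5608, 0.2354, 0.2648]
orientation: [-3.137, -0.003, -0.314]
ft_force: [0.2, 0.5, -0.4]
finger_gap: 0.066
```

Emit:
arm_command([
  [-0.5, [0, 0, 0], 0],
  [-0.5, [0, 0, 0], 0],
  [-0.5, [0, 0, 0], 0],
  [-0.5, [0, 0, 0], 0],
  [-0.5, [0, 0, 0], 0],
  [-0.5, [0, 0, 0], 0],
  [-0.5, [0, 0, 0], 0],
  [-0.5, [0, 0, 0], 0],
])

```text
t: 16.07
tcp_pos: [0.5597, 0.2348, 0.2602]
orientation: [3.141, 0.0, -0.314]
ft_force: [0.6, 0.9, 0.4]
finger_gap: 0.0654
```

Run:
```python
from h import *
c,M=cam("wrist");s=sense();print(s["t"],s["tcp_pos"],s["ft_force"],s["finger_gap"])
cv2.imwrite("pics/w5.png",c["img"]);img=c["img"];P=cloud(c,M);h=P[...,2]
near=np.hypot(P[...,0]-.5597,P[...,1]-.2345)<.056
hsv=cv2.cvtColor(img,cv2.COLOR_BGR2HSV);y=(hsv[...,1]>110)&(abs(hsv[...,0].astype(int)-26)<10)&near
m=y&(h<.085);q=P[m];print("flange z",np.median(q[:,2]),"expect .073",circ(cv2.convexHull(q[:,:2].astype(np.float32))[:,0]))
A=np.c_[q[:,:2]-q[:,:2].mean(0),np.ones(len(q))];r=np.abs(q[:,2]-np.median(q[:,2]))<.006;print("slope",np.linalg.lstsq(A[r],q[r,2],rcond=None)[0])
m=y&(h>.11);q=P[m];print("top z",np.median(q[:,2]),"expect .118",circ(cv2.convexHull(q[:,:2].astype(np.float32))[:,0]))
cs=cam("scene")[0]["img"];v=np.hstack([cv2.resize(img[100:240,190:330],(400,400),interpolation=cv2.INTER_CUBIC),cv2.resize(cs[125:205,260:340],(400,400),interpolation=cv2.INTER_CUBIC)]);cv2.imwrite("pics/v5.png",v)
```

```text
16.1167 [0.55975995 0.23487913 0.26033264] [-0.6084543   0.15681757 -0.26488404] 0.06562359023549005
flange z 0.07282538761972338 expect .073 (array([0.55728885, 0.23495165]), np.float64(0.046362028276080755))
slope [-0.00118394 -0.00011597  0.07281879]
top z 0.3499985892003612 expect .118 (array([0.57808483, 0.22474422]), np.float64(0.04743212141330209))
```

View pics/v5.png

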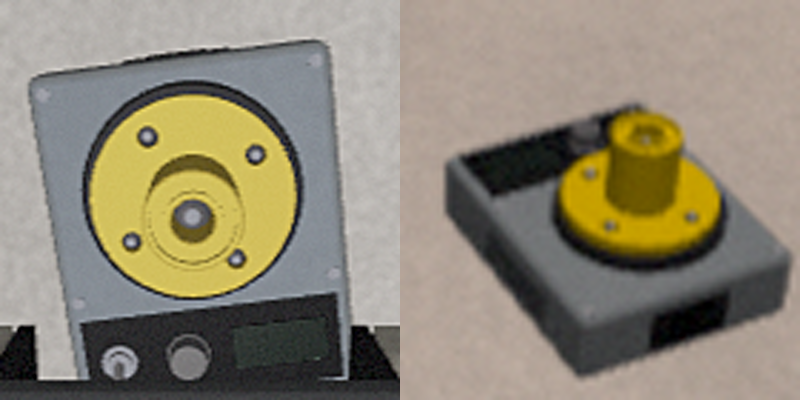

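All four studs sit in the four holes and the spindle tip shows in the bore at (193,216) in the left crop. The flange top is at 0.0728 m (expected 0.073) and level, and the gripper is well clear. The "top z" value of 0.35 is wrong: its mask picked up gold gripper parts.

```bash
python3 -c "
from workcell import finish_job
print(finish_job())"
```

```text
the job is handed in; nothing more can be done
None
```

The hub is on the winder, flat on the drive plate with all four studs through its holes, and released. The job was handed in after about 16 s of robot time.

**What I did:**
- I measured the hub and the plate with the wrist camera and gripped the hub by its core with 20 N.
- I turned it by 0.148 rad on the way to the winder, so its holes were at 0.309 rad against the studs' 0.305.
- I lowered it in small steps. The only resistance I read was about 3 N sideways on the spindle taper, which a 0.8 mm shift cleared.
- I let go at the plate and raised the arm straight up.

**Last checks:**
- **Seating:** the flange top measured 0.0728 m (0.073 expected) with a slope of about 0.001. Both views show the hub upright, with studs in the holes.
- **Clearance:** the gripper was open to 66 mm and about 14 cm above the hub.
- **Failed checks:** the core-top height reading (0.35 m) was no use, because it picked up parts of the gripper. The final circle fit of the flange was rough (46.4 mm radius instead of 45 mm), so its centre was not a reliable check of how well the hub is centred. For that I rely on the 15 mm spindle in the 17 mm bore.
- **Not measured:** I did not measure the other parts again afterwards. The arm stayed well above them throughout.

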